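# Fetch the rear knife link off a crowded hook and press it into its socket

### The job

The straight-bladed link hangs at the back of the crowded hook: first move the two links in front of it over to the spare hook and leave them hanging there, then press the straight one down into the spring-jawed socket until it is fully home on its seat. The hooks and the socket's seat are delicate, so lift, slide and press gently by feel (never more than 20 N), drop nothing, leave the small parts around in place.

Things in the scene. Friction and masses are not known exactly. Their poses are not given: they have to be found in the camera images.
- hook_full_rod (a point): Crowded hook: fixed stand with a level steel rod 7 mm thick. Point on the rod's axis, 135 mm above the table; +x runs along the rod to its post (near face at x = +63 mm), -x to the upturned tip. Only the tip stands above the rod. Three links hang on it about 27 mm apart, the straight one rearmost (nearest the post).
- hook_full_tip (a point): Top of the crowded hook's upturned tip: 60 mm towards -x from hook_full_rod and 12.5 mm above the rod's axis; the tip is 7 mm thick. A link must be raised about 12 mm from its hanging height for its eye to pass over the tip with 3 mm to spare above and below.
- hook_spare_rod (a point): Spare hook, empty: same stand, sizes and axes as the crowded one. A hanging link has its eye centre 7.5 mm below the rod's axis. Both links must hang between tip and post. The rod is stiff: a gripped link lowered onto it at 30 mm/s strikes with over 30 N, at 7 mm/s with under 20 N.
- hook_spare_tip (a point): Top of the spare hook's upturned tip, as on the crowded hook.
- straight_link_head (a point): Black head 14 mm thick (x), 36 wide (y), 40 tall, with an eye through it along x, 16 wide x 22 tall, blade below. Point: centre of the eye, 19 mm under the head's top; x along the rod, z up. Grip the head across y at this height. 80-170 g. The rear link, to fetch: one straight blade 6 mm thick (x), 20 wide (y), with a narrower rounded foot ending 61 mm below this point.
- fork_link_head (a point): Black head 14 mm thick (x), 36 wide (y), 40 tall, with an eye through it along x, 16 wide x 22 tall, blade below. Point: centre of the eye, 19 mm under the head's top; x along the rod, z up. Grip the head across y at this height. 80-170 g. One of the two in front (either order): two prongs ending 57 mm below this point.
- stub_link_head (a point): Black head 14 mm thick (x), 36 wide (y), 40 tall, with an eye through it along x, 16 wide x 22 tall, blade below. Point: centre of the eye, 19 mm under the head's top; x along the rod, z up. Grip the head across y at this height. 80-170 g. One of the two in front (either order): short blade 34 mm wide ending 39 mm below this point.
- socket_mouth (a point): White socket on a green board, fixed. Point: centre of its mouth, level with its top, 50 mm above the table; z up. Mouth 38 mm along x, 26 along y (blade has 3 mm play each side). Two rounded copper spring jaws 3 mm apart close along x, narrowest 8 mm below the mouth. The link's x goes along this x, either way round.
- switch (a joint): Small plunger in the socket's rigid seat: 0 m up, 0.004 m when the blade's foot stands on the seat (spring under 1 N). The seat's depth is set anew each time, 18 to 36 mm under the mouth, and not reported. The jaws hold the blade by friction: it does not sink by its weight, entering takes 5 to 10 N of push, sliding on 2 to 7; on the seat the resistance rises sharply.
- relay: White block 32 x 26 x 22 mm, bystander; origin under its centre.
- choke: Grey cylinder 32 mm across, 18 mm tall, bystander; origin under its centre.
- capacitor: Black cylinder 26 mm across, 34 mm tall, bystander; origin under its centre.
- terminal: White terminal strip 44 x 22 x 16 mm, bystander; origin under its centre.
- heatsink: Finned aluminium block 40 x 40 x 25 mm, bystander; origin under its centre.
- driver: Screwdriver lying to one side, bystander.
Not all that is in view belongs to the job. Leave any yellow look-alike of the part that bears hook_spare_rod alone.

How it is judged:
On the way, in this order (a step that is already met when the one before it is completed fails the run):
1. the two front links hang on the spare hook, let go (x of fork_link_head in the frame of hook_spare_rod between -0.056 and 0.064 m and y of fork_link_head in the frame of hook_spare_rod between -0.01 and 0.01 m and z of fork_link_head in the frame of hook_spare_rod between -0.013 and -0.003 m and x of stub_link_head in the frame of hook_spare_rod between -0.056 and 0.064 m and y of stub_link_head in the frame of hook_spare_rod between -0.01 and 0.01 m and z of stub_link_head in the frame of hook_spare_rod between -0.013 and -0.003 m and contact force between each of fork_link, stub_link and the fingers below 0.1 N), for 0.2 s.
2. the straight link stands fully home on the socket's seat (value of joint switch above 0.003 m and horizontal distance between straight_link_head and socket_mouth below 0.006 m and angle between straight_link_head's own z axis and vertical below 0.12 rad), for 0.2 s.
At the end, for the whole second after the job is handed in: Fork and stub links hang by their eyes on the spare rod (eye centre within 10 mm sideways, 3 to 13 mm below its axis); the straight link stands within 7 degrees of upright in the socket, centred within 6 mm, seat switch over 3 of its 4 mm; all three under 50 mm/s (all of step 2 and x of fork_link_head in the frame of hook_spare_rod between -0.056 and 0.064 m and y of fork_link_head in the frame of hook_spare_rod between -0.01 and 0.01 m and z of fork_link_head in the frame of hook_spare_rod between -0.013 and -0.003 m and x of stub_link_head in the frame of hook_spare_rod between -0.056 and 0.064 m and y of stub_link_head in the frame of hook_spare_rod between -0.01 and 0.01 m and z of stub_link_head in the frame of hook_spare_rod between -0.013 and -0.003 m and linear speed of each of fork_link, stub_link, straight_link below 0.05 m/s); the robot touches nothing.
It fails at once if a hook is loaded with more than 20 N (contact force between any of hook_full, hook_spare and anything else above 20 N).
It fails at once if the socket's jaws or seat are loaded with more than 20 N by the straight link (contact force between straight_link and socket above 20 N or contact force between straight_link and seat above 20 N).
It fails at once if a link is dropped (eye centre below 65 mm) (height (world z) of any of fork_link_head, stub_link_head, straight_link_head below 0.065 m).
It fails at once if a small part is shifted by more than 25 mm (distance of any of relay, choke, capacitor, terminal, heatsink, driver from where it was at the start of the episode above 0.025 m).
It also fails if it takes over 72 s, if anything falls off the work surface, if the arm or the gripper's body presses on something with over 40 N, if the wrist force passes 120 N, or if a joint passes its speed limit or range.

### The arm

A 6-joint arm with a two-finger parallel gripper is mounted at the origin on the work surface. World frame = base frame: x ahead of the robot, y to its left, z up, the work surface at z = 0. Lengths are in m, angles in rad, forces in N, time in s.
With the tool pointing down it reaches from about 0.3 to 0.775 m from the base axis. Payload 14.6 kg.
Tool frame: the origin (TCP) lies at the very end of the fingers, on their centre line; the grasp point (between the pads) lies 19 mm behind it; z points along the fingers, y is the line along which they close (so a half turn about z gives the same grasp; the last joint's range is limited). The gripper opens to 94 mm and grips with 3 to 60 N. Pads are 16 mm wide; open, the fingers measure 119 mm over their backs; the gripper's body (75 mm by 177 mm) begins 78 mm behind the grasp point.
Start: joints at [1.272, 0.3, 1.521, -0, 1.321, -0.067], TCP at [0.126, 0.535, 0.205] pointing down, gripper open.
Joint ranges: [-3.03, 3.03], [-0.79, 2.21], [0.23, 2.52], [-1.04, 4.18], [0, 3.07], [-2.55, 2.55]. Speed limits (rad/s): [2.22, 2.22, 2.57, 3.14, 3.14, 3.14].

### API

Orientations are given as [roll, pitch, yaw] about the fixed x, y, z axes, in that order (R = Rz(yaw) Ry(pitch) Rx(roll)).
In Python, from station import ctrl gives the robot as it stands.
- The arm moves only by the shell command python3 -m pendant 'ROWS' [OPENING] [FORCE]. ROWS is JSON, a list of rows, each a list of 2 entries, a list of its own where there are three numbers: the shift along the world's x, y, z in cm, then the turn about the world's z in rad. A call has 1 to 20 rows; each row shifts and turns the commanded pose from where the row before left it; what a row does not reach is not made up. A row lasts 1/12 s, in which the tool goes at most 41.7 mm and 7.16 degrees, less where a joint would pass 70% of its speed; a pose out of reach is approached as far as the arm can. A call is refused whole if a number of a shift passes 4.17 or a number of a turn 0.125, either way. A call with a gripper value outside its range is refused whole. OPENING is the opening, from 0 (shut) to 1 (fully open), set as the call begins (- or left out, the last holds). The fingers move at their own pace and stop on an object; FORCE is the grip in N (left out, the last holds). Time passes only in rows, so rows that do not move let the fingers close. It gives the time, the measured TCP pose, the force, the opening and the grip force at its end, in the units of the state.
- ctrl.get_obs(): the state, without advancing time (a new reading comes with each control period).
- ctrl.camera(name): name is "scene" or "top"; returns a dict with "color" (420x560x3 uint8, red, green, blue), "intrinsics" (3x3 intrinsics, pixels), "camera_from_world" (4x4, takes a point from world to camera coordinates). Camera axes: x right, y down, z forward; pixel columns grow to the right and rows downward; lengths in m; the calibration is good to about 2 mm. A picture is of the moment at which its call begins. There is no depth.
- ctrl.hand_in(): hands the job in; it is judged then, once.
The state is a dict: "time_s": time; "qpos": joint angles; "joint_vel": joint speeds; "tau": joint torques, N m; "ee_pos": TCP position; "eef_rot": TCP orientation; "force": force on the tool from outside, world axes, zero at the start; "moment": the same for the moment, N m; "grip_width": finger opening in m; "grip_force": force on a finger pad.
Only numpy, scipy, OpenCV 4.12 (cv2) and the standard library are available. Lean on these libraries where they do the work, as an engineer would, in place of code of your own. Each camera call takes 0.05 s, during which the arm holds its last target. There are 200 camera calls.

## Working session

There is one attempt and no reset: what is moved stays moved. The work goes in short steps, Python scripts to look and compute and a shell command to move; the robot and the scene stay as the last step left them, time stands still between calls to the robot, and variables do not carry over. Pictures are saved under pics/ and viewed, at most 10 in all, crops included, and the job is handed in when it is done.

```bash
mkdir -p pics; ls; python3 - <<'E'
from station import ctrl
import cv2,numpy as np
for n in("scene","top"):
    c=ctrl.camera(n); cv2.imwrite(f"pics/{n}0.png",cv2.cvtColor(c["color"],cv2.COLOR_RGB2BGR))
    np.savez(f"{n}.npz",K=c["intrinsics"],T=c["camera_from_world"])
    print(n,c["intrinsics"].round(1).tolist(),c["camera_from_world"].round(3).tolist())
print(ctrl.get_obs())
E
```

```text
pics
scene [[495.5, 0.0, 286.6], [0.0, 495.5, 213.7], [0.0, 0.0, 1.0]] [[0.465, 0.885, 0.014, -0.243], [0.656, -0.334, -0.677, -0.244], [-0.594, 0.324, -0.736, 1.465], [0.0, 0.0, 0.0, 1.0]]
top [[422.6, 0.0, 277.5], [0.0, 422.6, 202.7], [0.0, 0.0, 1.0]] [[0.008, -1.0, -0.021, 0.016], [-0.982, -0.004, -0.19, 0.514], [0.19, 0.022, -0.982, 0.963], [0.0, 0.0, 0.0, 1.0]]
{'time_s': 0.1, 'qpos': array([ 1.27240858e+00,  3.00396647e-01,  1.52150779e+00, -2.96947831e-06,
        1.32071567e+00, -6.65854383e-02]), 'joint_vel': array([ 0.00041299, -0.00163734, -0.0011057 , -0.00173337,  0.0008629 ,
       -0.00040658]), 'tau': array([ 3.60776845e-03, -5.32643402e+01, -3.53289235e+01,  7.10548251e-02,
        2.33801227e-02, -1.57870609e-04]), 'ee_pos': array([0.12627906, 0.53506513, 0.20495818]), 'eef_rot': array([-3.14056728e+00, -6.54929535e-05,  2.90979105e+00]), 'force': array([ 0.44829246, -0.020016  ,  0.59394385]), 'moment': array([-0.02032421,  0.01255572,  0.09848872]), 'grip_force': 0.0, 'grip_width': 0.09389174135355502}
```

View pics/scene0.png

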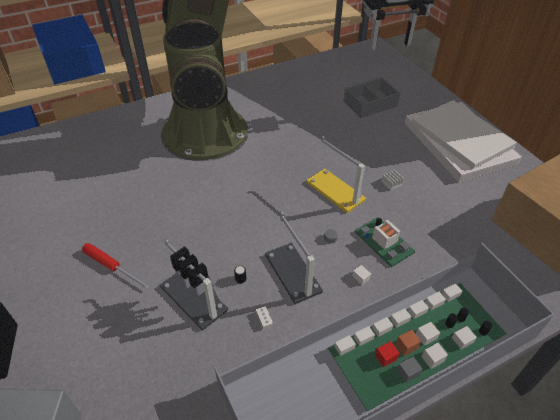

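View pics/top0.png

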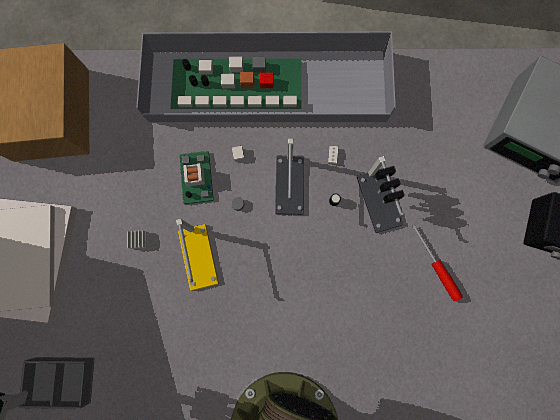

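Candidates for the spare hook are the dark stand at scene (297,265) / top (290,180) and the yellow look-alike at scene (340,180) / top (198,250). The crowded hook is at scene (195,280) / top (385,190). The socket is on the small green board at scene (385,237) / top (193,174); the large board in the tray is a distractor. I choose the dark stand and will check it in one close crop.

```bash
python3 - <<'E'
import cv2,numpy as np
s=cv2.imread("pics/scene0.png");t=cv2.imread("pics/top0.png")
def crop(im,x,y,w,h,W,H):
    c=cv2.resize(im[y:y+h,x:x+w],(W,H),interpolation=cv2.INTER_CUBIC)
    f=W/w
    for u in range((x+9)//10*10,x+w,10):
        X=int((u-x+.5)*f);cv2.line(c,(X,0),(X,6),(0,255,255),1)
        if u%20==0: cv2.putText(c,str(u),(X-10,16),0,.35,(0,255,255),1)
    for v in range((y+9)//10*10,y+h,10):
        Y=int((v-y+.5)*f);cv2.line(c,(0,Y),(6,Y),(0,255,255),1)
        if v%20==0: cv2.putText(c,str(v),(8,Y+4),0,.35,(0,255,255),1)
    return c
a=np.vstack([np.hstack([crop(s,150,230,80,60,400,300),crop(s,265,205,80,60,400,300)]),
 np.hstack([crop(t,350,140,80,60,400,300),crop(t,250,130,80,60,400,300)])])
cv2.imwrite("pics/c1.png",a)
b=np.hstack([crop(s,345,205,80,80,400,400),crop(t,160,140,80,80,400,400)])
cv2.imwrite("pics/c2.png",b)
E
```

```text
(no output)
```

View pics/c1.png

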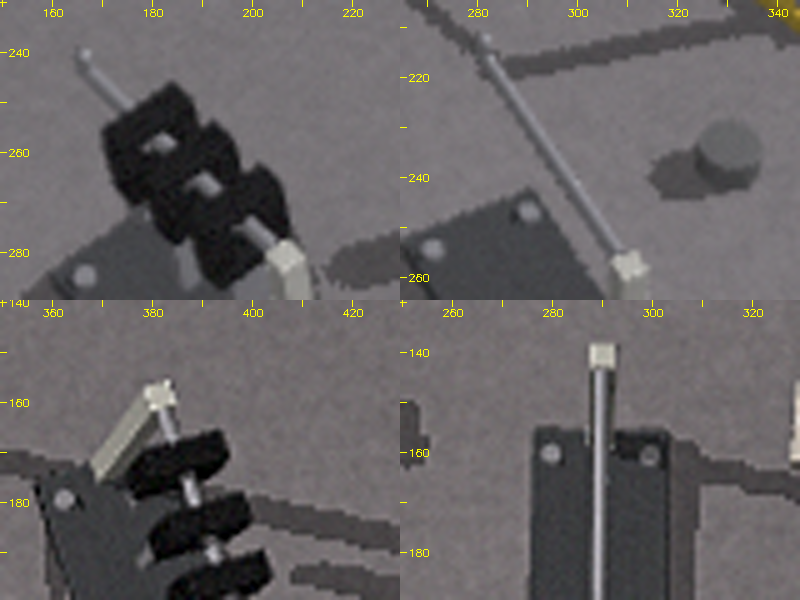

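View pics/c2.png

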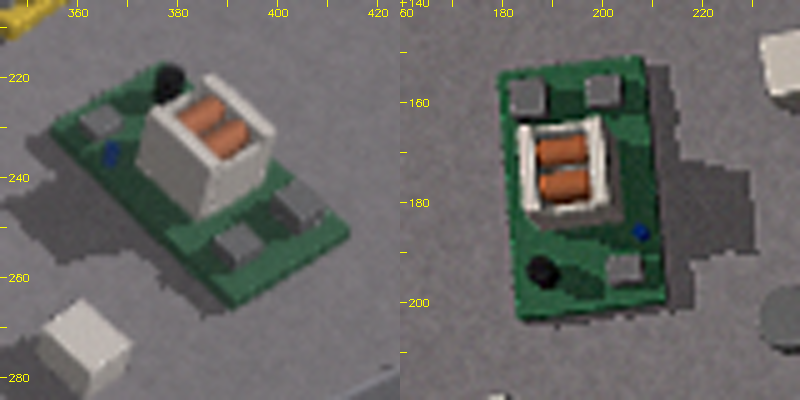

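The crops confirm it. The crowded hook has its tip at scene (166,240) and post top at scene (207,281) / top (381,158). The spare hook has its tip at scene (282,212) and post top at scene (310,257) / top (290,140). The socket mouth is at about scene (388,227) / top (193,172). I still need the tips in the top view.

```bash
python3 - <<'E'
import cv2,numpy as np
t=cv2.imread("pics/top0.png");s=cv2.imread("pics/scene0.png")
def crop(im,x,y,w,h,W,H):
    c=cv2.resize(im[y:y+h,x:x+w],(W,H),interpolation=cv2.INTER_CUBIC)
    f=W/w
    for u in range((x+4)//5*5,x+w,5):
        X=int((u-x+.5)*f);cv2.line(c,(X,0),(X,6),(0,255,255),1)
        if u%10==0: cv2.putText(c,str(u),(X-10,16),0,.35,(0,255,255),1)
    for v in range((y+4)//5*5,y+h,5):
        Y=int((v-y+.5)*f);cv2.line(c,(0,Y),(6,Y),(0,255,255),1)
        if v%10==0: cv2.putText(c,str(v),(8,Y+4),0,.35,(0,255,255),1)
    return c
a=np.vstack([np.hstack([crop(t,375,170,40,40,400,400)[100:],crop(t,270,175,40,40,400,400)[:300]]),
 np.hstack([crop(s,155,230,60,45,400,300),crop(s,290,240,40,30,400,300)])])
cv2.imwrite("pics/c3.png",a)
E
```

```text
(no output)
```

View pics/c3.png

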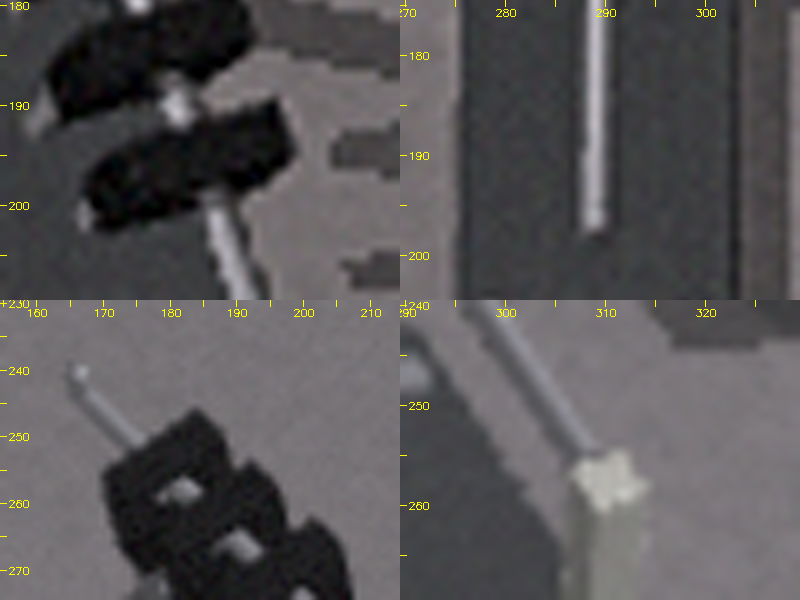

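```bash
cat >geo.py <<'E'
import numpy as np,cv2
from scipy.optimize import least_squares
C={n:np.load(n+".npz") for n in("scene","top")}
def proj(n,P):
    P=np.atleast_2d(P);T=C[n]["T"];q=(P@T[:3,:3].T+T[:3,3])@C[n]["K"].T;return q[:,:2]/q[:,2:]
def onz(n,uv,z):
    T=C[n]["T"];R,t=T[:3,:3],T[:3,3];o=-R.T@t;d=R.T@np.linalg.inv(C[n]["K"])@[uv[0],uv[1],1];return o+d*(z-o[2])/d[2]
E
python3 - <<'E'
from geo import *
np.set_printoptions(precision=4,suppress=True)
H={"full":dict(top=dict(post=(381.5,158.5)),scene=dict(post=(206.7,279.9),tip=(166.2,240.2)),rod=[(386.8,177),(393.3,191),(399,206)]),
"spare":dict(top=dict(post=(289.9,140.3),tip=(288.7,196.3)),scene=dict(post=(310.5,257.5),tip=(281.9,212.2)),rod=[(289.3,180),(288.8,192)])}
def P(p,k):
    x,y,a=p[:3];l={"tip":-.06,"post":.069}[k];z={"tip":.1475,"post":p[3]}[k]
    return [x+l*np.cos(a),y+l*np.sin(a),z]
for n,h in H.items():
    def f(p):
        r=[]
        for c in("top","scene"):
            for k,uv in h[c].items(): r+=list(proj(c,P(p,k))[0]-uv)
        for uv in h["rod"]:
            q=onz("top",uv,.1385)[:2]-p[:2]; r.append((-q[0]*np.sin(p[2])+q[1]*np.cos(p[2]))*450)
        r.append((p[3]-.14)*200)
        return r
    s=least_squares(f,[.5,-.1 if n=="full" else 0,0,.14]);print(n,s.x,"res",s.fun)
    print(" tip",P(s.x,"tip"),"in top",proj("top",P(s.x,"tip")))
    if n=="full":
        a=s.x[2]
        for uv in [(393.5,195.5),(390,184.5),(386,172)]:
            q=onz("top",uv,.1465)[:2]-s.x[:2];print(" head local",q[0]*np.cos(a)+q[1]*np.sin(a),-q[0]*np.sin(a)+q[1]*np.cos(a))
c=onz("top",(192.5,172.5),.05),onz("scene",(386.9,228.3),.05);print("sock",c)
k=lambda X,Y:(160+(X-400)/5-.5,140+Y/5-.5)
t=[onz("top",k(*q),.05) for q in[(520,127),(603,117),(608,205),(528,213)]]
print("rim yaw",[np.arctan2(*(t[i]-t[j])[1::-1]) for i,j in((0,3),(1,2))],np.arctan2(*(t[0]-t[1])[1::-1])-np.pi/2,[np.linalg.norm(t[i]-t[j]) for i,j in((0,3),(1,2),(0,1))])
print("cam",onz("top",(1,1),1)[:0],-C["top"]["T"][:3,:3].T@C["top"]["T"][:3,3])
E
```

```text
full [ 0.5316 -0.2328  0.3051  0.1388] res [-0.3099 -0.3697  0.5005 -0.1823 -0.278  -0.8351  1.2227 -0.0264 -0.1775
 -0.2321]
 tip [np.float64(0.47440508412581545), np.float64(-0.2508364217100866), 0.1475] in top [[402.541  212.3721]]
 head local -0.01952568007299574 0.005421228745367258
 head local 0.005631409488419073 0.004284563686994145
 head local 0.03455510112300165 0.003025413189554854
spare [ 0.5706 -0.0092 -0.0186  0.1376] res [ 0.2224 -0.1653  0.2134 -0.8851  0.1324 -0.2177 -0.1113 -1.3005 -0.0511
  0.1825 -0.4807]
 tip [np.float64(0.5105619150952265), np.float64(-0.008119391349498819), 0.1475] in top [[288.9134 195.4149]]
sock (array([0.5874, 0.2266, 0.05  ]), array([0.5901, 0.2263, 0.05  ]))
rim yaw [np.float64(0.13984039515785265), np.float64(0.09768179745635208)] 0.1262366049514403 [np.float64(0.043710466898010905), np.float64(0.044544002293710555), np.float64(0.04092609089739468)]
cam [] [ 0.3213 -0.0039  1.0431]
```

```bash
python3 - <<'E'
from geo import *
from scipy.optimize import minimize
roi={"top":(372,160,50,50),"scene":(160,235,60,65)};S=4;M={}
for n,(x,y,w,h) in roi.items():
    im=cv2.imread(f"pics/{n}0.png").max(2)[y:y+h,x:x+w]
    M[n]=cv2.resize(im,None,fx=S,fy=S,interpolation=cv2.INTER_CUBIC)<45
    print(n,M[n].sum()/S/S)
def render(n,p):
    x,y,w,h=roi[n];m=np.zeros((h*S,w*S),np.uint8);a=p[5]
    for l in p[2:5]:
        B=np.array([[p[0]+np.cos(a)*(l+i)-np.sin(a)*j,p[1]+np.sin(a)*(l+i)+np.cos(a)*j,.1275+k] for i in(-.007,.007) for j in(-.018,.018) for k in(-.021,.019)])
        q=(proj(n,B)-(x,y)+.5)*S
        m|=cv2.fillConvexPoly(np.zeros_like(m),cv2.convexHull((q*16).round().astype(np.int32)),1,shift=4)
    return m>0
def cost(v):
    p=np.array([.5316,-.2328,-.027,0,.027,.3051])+np.array(v)*[.005,.005,.005,.005,.005,.05]
    p[0]=.5316+v[5]*0+0; p[1]=-.2328+v[1]*.005
    return sum(1-(render(n,p)&M[n]).sum()/(render(n,p)|M[n]).sum() for n in M)+.002*(v[5]**2)
best=min((minimize(cost,np.array([0,a,b,b,b,c]),method="Nelder-Mead",options=dict(initial_simplex=None,maxiter=1500,xatol=.01,fatol=1e-4)) for a in(-.6,.6) for b in(-1,1) for c in(-.6,.6)),key=lambda r:r.fun)
v=best.x;print(best.fun,"y",-.2328+v[1]*.005,"locals",np.array([-.027,0,.027])+v[2:5]*.005,"yaw",.3051+v[5]*.05)
E
```

```text
top 497.75
scene 702.625
0.38358154212271617 y -0.23262810728574693 locals [-0.01802099  0.00839242  0.03755246] yaw 0.3024680237314022
```

```bash
python3 -m pendant '[[[1.8,-3.6,0],-0.124],[[1.8,-3.6,0],-0.124],[[1.8,-3.6,0],-0.124],[[1.8,-3.6,0],-0.124],[[1.8,-3.6,0],-0.124],[[1.8,-3.6,0],-0.124],[[1.8,-3.6,0],-0.124],[[1.8,-3.6,0],-0.124],[[1.8,-3.6,0],-0.124],[[1.8,-3.6,0],-0.124],[[1.8,-3.6,0],-0.124],[[1.8,-3.6,0],-0.124],[[1.8,-3.6,0],-0.124],[[1.8,-3.6,0],-0.124],[[1.8,-3.6,0],-0.124],[[1.8,-3.6,0],-0.124],[[1.8,-3.6,0],-0.124],[[1.8,-3.6,0],-0.124],[[1.8,-3.6,0],-0.124],[[1.8,-3.6,0],-0.124]]' 1 15; python3 - <<'E'
from station import ctrl
o=ctrl.get_obs();print(o["qpos"].round(3),o["eef_rot"].round(4))
E
```

```text
time_s: 1.77
ee_pos: [0.4867, -0.1868, 0.2051]
eef_rot: [-3.141, 0.0, 0.423]
force: [0.8, 0.8, 1.1]
grip_width: 0.0941
grip_force: 0.0
[-0.437  0.237  1.602  0.     1.303  0.711] [-3.1412e+00  2.0000e-04  4.2330e-01]
```

```bash
python3 -m pendant '[[[1.4,-2.55,0],-0.06],[[1.4,-2.55,0],-0.06],[[0,0,0],0],[[0,0,-2],0],[[0,0,-2],0],[[0,0,-2],0],[[0,0,-2],0],[[0,0,-1],0],[[0,0,-0.65],0],[[0,0,0],0],[[0,0,0],0]]'; python3 - <<'E'
from station import ctrl;import cv2
from geo import *
o=ctrl.get_obs();print(o["eef_rot"].round(4))
c=ctrl.camera("scene")["color"];cv2.imwrite("pics/s1.png",cv2.resize(c[200:350,120:320,::-1],None,fx=4,fy=4,interpolation=cv2.INTER_CUBIC))
E
```

```text
time_s: 2.68
ee_pos: [0.5146, -0.2358, 0.1096]
eef_rot: [3.141, -0.0, 0.31]
force: [-0.1, -0.6, 0.3]
grip_width: 0.0941
grip_force: 0.0
[ 3.1412e+00 -5.0000e-04  3.1000e-01]
```

View pics/s1.png

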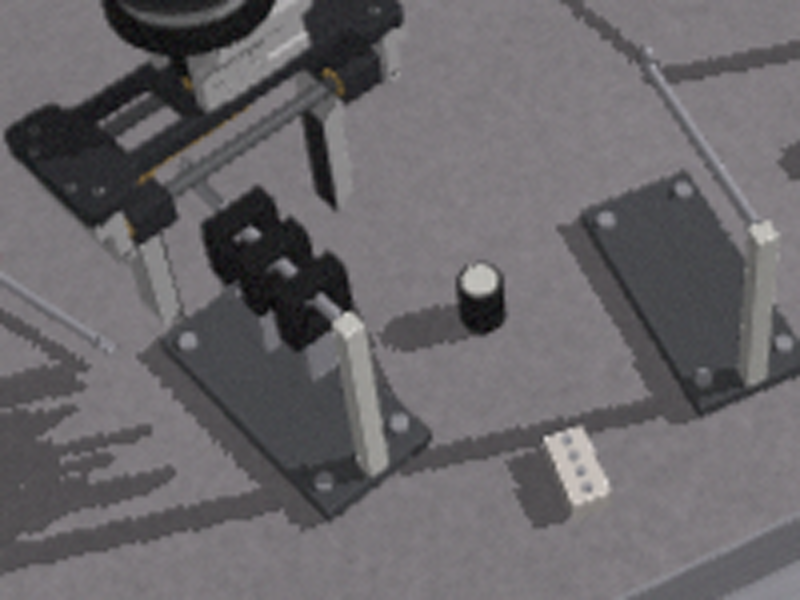

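```bash
python3 -m pendant '[[[0,-0.2,-0.1],-0.007],[[0,0,0],0],[[0,0,0],0],[[0,0,0],0],[[0,0,0],0],[[0,0,0],0],[[0,0,0],0],[[0,0,0],0],[[0,0,0],0],[[0,0,0],0]]' 0 25
```

```text
time_s: 3.57
ee_pos: [0.5143, -0.2377, 0.108]
eef_rot: [-3.142, 0.0, 0.303]
force: [-0.2, -0.6, -0.2]
grip_width: 0.0359
grip_force: 25.0
```

```bash
python3 -m pendant '[[[0,0,0.1],0],[[0,0,0.1],0],[[0,0,0.15],0],[[0,0,0.2],0],[[0,0,0.2],0],[[0,0,0.2],0],[[0,0,0.15],0],[[0,0,0.1],0],[[0,0,0],0]]'
```

```text
time_s: 4.32
ee_pos: [0.5144, -0.2377, 0.1202]
eef_rot: [3.141, -0.0, 0.303]
force: [-0.0, 0.7, -1.4]
grip_width: 0.036
grip_force: 25.0
```

```bash
python3 -m pendant '[[[-0.24,-0.075,0],0],[[-0.477,-0.149,0],0],[[-0.477,-0.149,0],0],[[-0.477,-0.149,0],0],[[-0.477,-0.149,0],0],[[-0.477,-0.149,0],0],[[-0.477,-0.149,0],0]]' && python3 -m pendant '[[[-0.477,-0.149,0],0],[[-0.477,-0.149,0],0],[[-0.477,-0.149,0],0],[[-0.477,-0.149,0],0],[[-0.477,-0.149,0],0],[[-0.477,-0.149,0],0],[[-0.477,-0.149,0],0],[[-0.477,-0.149,0],0],[[-0.477,-0.149,0],0],[[-0.24,-0.075,0],0],[[0,0,0],0]]'
```

```text
time_s: 4.9
ee_pos: [0.4828, -0.2476, 0.12]
eef_rot: [3.142, -0.0, 0.303]
force: [-0.6, 1.2, -0.9]
grip_width: 0.036
grip_force: 25.0
time_s: 5.82
ee_pos: [0.4376, -0.2618, 0.12]
eef_rot: [3.142, -0.0, 0.302]
force: [-0.3, -1.4, -0.6]
grip_width: 0.0359
grip_force: 25.0
```

```bash
python3 -m pendant '[[[0,0,1.5],0],[[0,0,2],0],[[0,0,1.5],0],[[0.3,1.6,0],-0.02],[[0.475,3.18,0],-0.04],[[0.475,3.18,0],-0.04],[[0.475,3.18,0],-0.04],[[0.475,3.18,0],-0.04],[[0.475,3.18,0],-0.04],[[0.475,3.18,0],-0.04],[[0.475,3.18,0],-0.04],[[0.175,1.58,0],-0.021],[[0,0,0],0],[[0,0,0],0],[[0,0,0],0]]'; python3 - <<'E'
from station import ctrl
o=ctrl.get_obs();print(o["ee_pos"],o["eef_rot"],o["qpos"].round(3))
E
```

```text
time_s: 7.07
ee_pos: [0.476, -0.0077, 0.1699]
eef_rot: [3.141, -0.0, -0.018]
force: [-0.7, -0.7, -2.0]
grip_width: 0.0358
grip_force: 25.0
[ 0.47599917 -0.00771228  0.16994374] [ 3.14146780e+00 -6.17403620e-06 -1.77168023e-02] [-0.093  0.17   1.768 -0.     1.204  1.495]
```

```bash
python3 -m pendant '[[[0,0,-1.5],0],[[0,0,-2],0],[[0,0,-1.2],0],[[0,0,-0.3],0],[[0,0,0],0],[[0.4,-0.007,0],0],[[0.5,-0.01,0],0],[[0.5,-0.01,0],0],[[0.5,-0.01,0],0],[[0.5,-0.01,0],0],[[0.5,-0.01,0],0],[[0.5,-0.01,0],0],[[0.5,-0.01,0],0],[[0.5,-0.01,0],0],[[0.5,-0.01,0],0],[[0.1,0,0],0],[[0,0,0],0]]'; python3 - <<'E'
from station import ctrl;import cv2
import numpy as np
a=ctrl.camera("scene")["color"];b=ctrl.camera("top")["color"]
f=lambda c:cv2.resize(c[:,:,::-1],(400,400),interpolation=cv2.INTER_CUBIC)
cv2.imwrite("pics/s2.png",np.hstack([f(a[180:280,245:345]),f(b[130:230,240:340])]))
E
```

```text
time_s: 8.48
ee_pos: [0.5262, -0.0081, 0.1198]
eef_rot: [3.142, 0.0, -0.018]
force: [-0.0, -0.0, -2.2]
grip_width: 0.0357
grip_force: 25.0
```

View pics/s2.png

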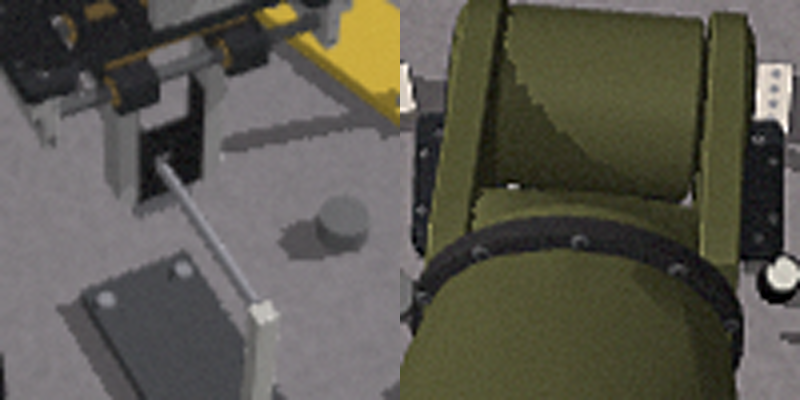

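```bash
python3 -m pendant '[[[0.4,-0.01,0],0],[[0.9,-0.018,0],0],[[0.9,-0.018,0],0],[[0.9,-0.018,0],0],[[0.9,-0.018,0],0],[[0.9,-0.018,0],0],[[0.9,-0.018,0],0],[[0.9,-0.018,0],0],[[0.8,-0.018,0],0],[[0.4,-0.01,0],0],[[0,0,0],0],[[0,0,-0.1],0],[[0,0,-0.15],0],[[0,0,-0.15],0],[[0,0,-0.15],0],[[0,0,-0.1],0],[[0,0,-0.05],0],[[0,0,-0.05],0],[[0,0,-0.05],0]]' && python3 -m pendant '[[[0,0,-0.05],0],[[0,0,-0.05],0],[[0,0,-0.05],0],[[0,0,-0.05],0]]'
```

```text
time_s: 10.17
ee_pos: [0.605, -0.0098, 0.112]
eef_rot: [3.142, -0.0, -0.018]
force: [-0.1, 0.0, -0.6]
grip_width: 0.0361
grip_force: 25.0
time_s: 10.5
ee_pos: [0.605, -0.0098, 0.1099]
eef_rot: [3.142, -0.0, -0.018]
force: [-0.3, -0.6, -1.6]
grip_width: 0.0354
grip_force: 25.0
```

```bash
python3 -m pendant '[[[0,0,-0.05],0],[[0,0,-0.05],0],[[0,0,-0.05],0]]' && python3 -m pendant '[[[0,0,-0.04],0],[[0,0,0],0]]'
```

```text
time_s: 10.75
ee_pos: [0.605, -0.0098, 0.1084]
eef_rot: [-3.142, -0.0, -0.018]
force: [-0.2, 0.7, -3.0]
grip_width: 0.0359
grip_force: 25.0
time_s: 10.92
ee_pos: [0.605, -0.0098, 0.108]
eef_rot: [3.142, 0.0, -0.018]
force: [0.8, 0.2, -0.7]
grip_width: 0.0357
grip_force: 25.0
```

```bash
python3 -m pendant '[[[0,0,-0.04],0],[[0,0,0],0]]' && python3 -m pendant '[[[0,0,-0.04],0],[[0,0,0],0]]'
```

```text
time_s: 11.08
ee_pos: [0.6051, -0.0098, 0.1079]
eef_rot: [-3.142, -0.0, -0.018]
force: [-1.2, 0.7, 0.9]
grip_width: 0.0359
grip_force: 25.0
time_s: 11.25
ee_pos: [0.6051, -0.0098, 0.1078]
eef_rot: [3.142, -0.001, -0.018]
force: [-2.6, 0.3, 5.6]
grip_width: 0.036
grip_force: 25.0
```

```bash
python3 -m pendant '[[[0,0,0.05],0],[[0,0,0],0]]' && python3 -m pendant '[[[0,0,0],0],[[0,0,0],0],[[0,0,0],0],[[0,0,0],0]]' 1 25 && python3 -m pendant '[[[0,0,1],0],[[0,0,2],0],[[0,0,2.5],0],[[0,0,1.7],0]]'; python3 - <<'E'
from station import ctrl;import cv2
import numpy as np
o=ctrl.get_obs();print(o["ee_pos"])
a=ctrl.camera("scene")["color"]
cv2.imwrite("pics/s3.png",cv2.resize(a[180:330,150:350,::-1],None,fx=3,fy=3,interpolation=cv2.INTER_CUBIC))
E
```

```text
time_s: 11.42
ee_pos: [0.6051, -0.0098, 0.1079]
eef_rot: [3.142, -0.0, -0.018]
force: [-1.9, -0.0, 2.7]
grip_width: 0.0358
grip_force: 25.0
time_s: 11.75
ee_pos: [0.605, -0.0098, 0.1076]
eef_rot: [-3.142, 0.0, -0.018]
force: [0.7, 0.2, 0.2]
grip_width: 0.0586
grip_force: 0.0
time_s: 12.08
ee_pos: [0.6054, -0.0098, 0.1826]
eef_rot: [3.141, -0.002, -0.018]
force: [0.2, -0.9, 0.1]
grip_width: 0.0857
grip_force: 0.0
[ 0.60538758 -0.00979722  0.18260316]
```

View pics/s3.png

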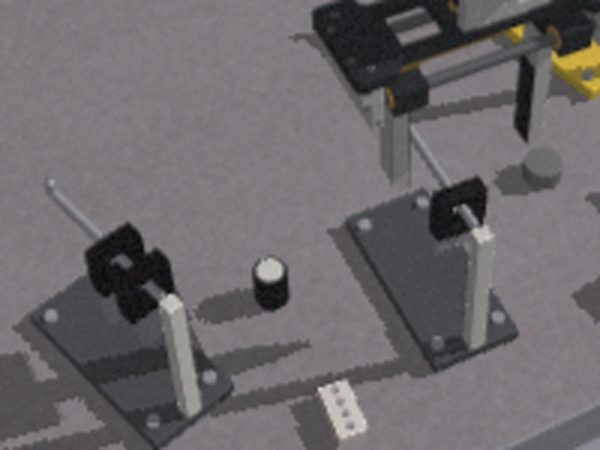

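The first link hangs on the spare rod (scene crop 460,205), and two links remain on the crowded hook (115,255 and 145,285). Next, the middle link.

```bash
python3 -m pendant '[[[-0.4,-1.4,0],0.02],[[-0.82,-2.75,0],0.04],[[-0.82,-2.75,0],0.04],[[-0.82,-2.75,0],0.04],[[-0.82,-2.75,0],0.04],[[-0.82,-2.75,0],0.04],[[-0.82,-2.75,0],0.04],[[-0.82,-2.75,0],0.04],[[-0.44,-1.39,0],0.021],[[0,0,0],0],[[0,0,-1.5],0],[[0,0,-2],0],[[0,0,-2],0],[[0,0,-1.2],0],[[0,0,-0.6],0],[[0,0,-0.16],0],[[0,0,0],0],[[0,0,0],0]]'
```

```text
time_s: 13.63
ee_pos: [0.5397, -0.2302, 0.1062]
eef_rot: [3.141, -0.001, 0.303]
force: [0.2, 0.3, 0.4]
grip_width: 0.0937
grip_force: 0.0
```

```bash
python3 -m pendant '[[[0,0,0.18],0],[[0,0,0],0],[[0,0,0],0],[[0,0,0],0],[[0,0,0],0],[[0,0,0],0],[[0,0,0],0],[[0,0,0],0],[[0,0,0],0]]' 0 25 && python3 -m pendant '[[[0,0,0.1],0],[[0,0,0.1],0],[[0,0,0.15],0],[[0,0,0.2],0],[[0,0,0.2],0],[[0,0,0.2],0],[[0,0,0.15],0],[[0,0,0.1],0],[[0,0,0],0],[[0,0,0],0]]'
```

```text
time_s: 14.38
ee_pos: [0.5392, -0.2302, 0.1069]
eef_rot: [-3.142, 0.0, 0.303]
force: [-0.4, 0.1, 0.4]
grip_width: 0.0377
grip_force: 0.0
time_s: 15.22
ee_pos: [0.5392, -0.2302, 0.119]
eef_rot: [3.142, -0.0, 0.303]
force: [-0.4, 0.4, -1.7]
grip_width: 0.0359
grip_force: 25.0
```

```bash
python3 -m pendant '[[[0,0,0.1],0],[[-0.38,-0.119,0],0],[[-0.668,-0.209,0],0],[[-0.668,-0.209,0],0],[[-0.668,-0.209,0],0],[[-0.668,-0.209,0],0],[[-0.668,-0.209,0],0]]' && python3 -m pendant '[[[-0.572,-0.179,0],0],[[-0.572,-0.179,0],0],[[-0.572,-0.179,0],0],[[-0.572,-0.179,0],0],[[-0.572,-0.179,0],0],[[-0.572,-0.179,0],0],[[-0.668,-0.209,0],0],[[-0.668,-0.209,0],0],[[-0.668,-0.209,0],0],[[-0.668,-0.209,0],0],[[-0.3,-0.1,0],0],[[0,0,0],0]]'
```

```text
time_s: 15.8
ee_pos: [0.5012, -0.2421, 0.12]
eef_rot: [3.142, -0.0, 0.303]
force: [-0.2, 0.3, -1.7]
grip_width: 0.036
grip_force: 25.0
time_s: 16.8
ee_pos: [0.4374, -0.2622, 0.12]
eef_rot: [3.141, -0.0, 0.302]
force: [0.2, -0.2, -1.3]
grip_width: 0.0358
grip_force: 25.0
```

```bash
python3 -m pendant '[[[0,0,1.5],0],[[0,0,2],0],[[0,0,1.5],0],[[0.3,1.6,0],-0.02],[[0.475,3.18,0],-0.04],[[0.475,3.18,0],-0.04],[[0.475,3.18,0],-0.04],[[0.475,3.18,0],-0.04],[[0.475,3.18,0],-0.04],[[0.475,3.18,0],-0.04],[[0.475,3.18,0],-0.04],[[0.175,1.6,0],-0.021],[[0,0,0],0],[[0,0,-1.5],0],[[0,0,-2],0],[[0,0,-1.2],0],[[0,0,-0.3],0],[[0,0,0],0],[[0,0,0],0]]' && python3 -m pendant '[[[0.4,-0.007,0],0],[[0.5,-0.01,0],0],[[0.5,-0.01,0],0],[[0.5,-0.01,0],0],[[0.5,-0.01,0],0],[[0.5,-0.01,0],0],[[0.5,-0.01,0],0],[[0.5,-0.01,0],0],[[0.5,-0.01,0],0],[[0.5,-0.01,0],0],[[0.1,0,0],0]]'
```

```text
time_s: 18.38
ee_pos: [0.4763, -0.0077, 0.1206]
eef_rot: [3.142, -0.001, -0.018]
force: [0.4, 0.2, -0.5]
grip_width: 0.0357
grip_force: 25.0
time_s: 19.3
ee_pos: [0.5267, -0.0083, 0.1199]
eef_rot: [3.142, -0.0, -0.018]
force: [0.2, -0.2, -1.7]
grip_width: 0.0357
grip_force: 25.0
```

```bash
python3 -m pendant '[[[0.4,-0.01,0],0],[[0.8,-0.015,0],0],[[0.8,-0.015,0],0],[[0.8,-0.015,0],0],[[0.8,-0.015,0],0],[[0.6,-0.015,0],0],[[0.3,-0.01,0],0],[[0,0,0],0],[[0,0,-0.1],0],[[0,0,-0.15],0],[[0,0,-0.15],0],[[0,0,-0.15],0],[[0,0,-0.1],0],[[0,0,-0.05],0],[[0,0,-0.05],0],[[0,0,-0.05],0],[[0,0,-0.05],0],[[0,0,-0.05],0]]' && python3 -m pendant '[[[0,0,-0.05],0],[[0,0,-0.05],0],[[0,0,-0.05],0],[[0,0,0],0]]' && python3 -m pendant '[[[0,0,-0.05],0],[[0,0,0],0]]'
```

```text
time_s: 20.8
ee_pos: [0.571, -0.0092, 0.1109]
eef_rot: [-3.142, -0.0, -0.018]
force: [0.4, -0.5, -1.6]
grip_width: 0.0359
grip_force: 25.0
time_s: 21.13
ee_pos: [0.5709, -0.0092, 0.1093]
eef_rot: [-3.142, 0.0, -0.018]
force: [0.6, -0.5, -0.6]
grip_width: 0.0358
grip_force: 25.0
time_s: 21.3
ee_pos: [0.5709, -0.0092, 0.1089]
eef_rot: [-3.142, 0.0, -0.018]
force: [0.1, -0.1, -0.6]
grip_width: 0.0356
grip_force: 25.0
```

```bash
python3 -m pendant '[[[0,0,-0.05],0],[[0,0,-0.03],0],[[0,0,0],0]]' && python3 -m pendant '[[[0,0,-0.04],0],[[0,0,0],0]]'
```

```text
time_s: 21.55
ee_pos: [0.5709, -0.0092, 0.1081]
eef_rot: [3.142, 0.0, -0.018]
force: [0.1, -0.0, -1.8]
grip_width: 0.0353
grip_force: 25.0
time_s: 21.72
ee_pos: [0.5709, -0.0093, 0.1077]
eef_rot: [-3.142, 0.0, -0.018]
force: [0.2, -0.0, -1.8]
grip_width: 0.0358
grip_force: 25.0
```

```bash
python3 -m pendant '[[[0,0,-0.04],0],[[0,0,0],0]]' && python3 -m pendant '[[[0,0,-0.04],0],[[0,0,0],0]]'
```

```text
time_s: 21.88
ee_pos: [0.5709, -0.0092, 0.1073]
eef_rot: [-3.142, 0.0, -0.018]
force: [-1.0, 0.2, -0.8]
grip_width: 0.0356
grip_force: 25.0
time_s: 22.05
ee_pos: [0.571, -0.0092, 0.107]
eef_rot: [-3.142, -0.0, -0.018]
force: [-1.0, 0.0, -1.4]
grip_width: 0.036
grip_force: 25.0
```

```bash
python3 -m pendant '[[[0,0,-0.04],0],[[0,0,0],0]]' && python3 -m pendant '[[[0,0,-0.03],0],[[0,0,0],0]]'
```

```text
time_s: 22.22
ee_pos: [0.571, -0.0093, 0.1069]
eef_rot: [3.142, -0.0, -0.018]
force: [-1.3, 0.9, 2.7]
grip_width: 0.0359
grip_force: 25.0
time_s: 22.38
ee_pos: [0.5711, -0.0092, 0.1068]
eef_rot: [3.142, -0.001, -0.018]
force: [-3.6, 0.5, 6.1]
grip_width: 0.0358
grip_force: 25.0
```

```bash
python3 -m pendant '[[[0,0,0.06],0],[[0,0,0],0]]' && python3 -m pendant '[[[0,0,0],0],[[0,0,0],0],[[0,0,0],0],[[0,0,0],0]]' 1 25 && python3 -m pendant '[[[0,0,1],0],[[0,0,2],0],[[0,0,2.5],0],[[0,0,1.5],0],[[-0.02,-1.3,0],0.02],[[-0.045,-2.65,0],0.04],[[-0.045,-2.65,0],0.04],[[-0.045,-2.65,0],0.04],[[-0.045,-2.65,0],0.04],[[-0.045,-2.65,0],0.04],[[-0.045,-2.65,0],0.04],[[-0.045,-2.65,0],0.04],[[-0.02,-1.37,0],0.021],[[0,0,0],0],[[0,0,0],0]]'
```

```text
time_s: 22.55
ee_pos: [0.571, -0.0092, 0.1069]
eef_rot: [3.142, -0.0, -0.018]
force: [-0.5, -0.6, 1.7]
grip_width: 0.0359
grip_force: 25.0
time_s: 22.88
ee_pos: [0.5709, -0.0093, 0.1067]
eef_rot: [3.142, 0.0, -0.018]
force: [-1.0, 0.6, -0.2]
grip_width: 0.0592
grip_force: 0.0
time_s: 24.13
ee_pos: [0.5673, -0.2217, 0.1772]
eef_rot: [-3.142, -0.0, 0.301]
force: [0.8, -0.4, 0.2]
grip_width: 0.0941
grip_force: 0.0
```

```bash
python3 -m pendant '[[[0,0,-1.5],0.002],[[0,0.03,-2],0],[[0,0,-2],0],[[0,0,-1],0],[[0,0,-0.42],0],[[0,0,0],0],[[0,0,0],0]]' && python3 -m pendant '[[[0,0,0],0],[[0,0,0],0],[[0,0,0],0],[[0,0,0],0],[[0,0,0],0],[[0,0,0],0],[[0,0,0],0],[[0,0,0],0],[[0,0,0],0],[[0,0,0],0],[[0,0,0],0],[[0,0,0],0]]' 0 40
```

```text
time_s: 24.72
ee_pos: [0.5679, -0.2209, 0.1087]
eef_rot: [3.141, -0.001, 0.305]
force: [-0.2, -0.1, 0.5]
grip_width: 0.0943
grip_force: 0.0
time_s: 25.72
ee_pos: [0.5674, -0.2211, 0.1077]
eef_rot: [3.142, 0.0, 0.305]
force: [-0.2, -1.0, -0.3]
grip_width: 0.0357
grip_force: 40.0
```

```bash
python3 -m pendant '[[[0,0,0.1],0],[[0,0,0.1],0],[[0,0,0.15],0],[[0,0,0.2],0],[[0,0,0.2],0],[[0,0,0.2],0],[[0,0,0.15],0],[[0,0,0.12],0],[[0,0,0],0],[[0,0,0],0],[[-0.38,-0.119,0],0],[[-0.668,-0.209,0],0],[[-0.668,-0.209,0],0],[[-0.668,-0.209,0],0],[[-0.668,-0.209,0],0],[[-0.668,-0.209,0],0]]' && python3 -m pendant '[[[-0.668,-0.209,0],0],[[-0.668,-0.209,0],0],[[-0.668,-0.209,0],0],[[-0.572,-0.179,0],0],[[-0.572,-0.179,0],0],[[-0.572,-0.179,0],0],[[-0.572,-0.179,0],0],[[-0.572,-0.179,0],0],[[-0.572,-0.179,0],0],[[-0.668,-0.209,0],0],[[-0.668,-0.209,0],0],[[-0.668,-0.209,0],0],[[-0.668,-0.209,0],0],[[-0.668,-0.209,0],0],[[-0.668,-0.209,0],0],[[0,0,0],0]]'
```

```text
time_s: 27.05
ee_pos: [0.5294, -0.2331, 0.1199]
eef_rot: [3.142, -0.0, 0.305]
force: [1.1, 0.2, -1.2]
grip_width: 0.0358
grip_force: 40.0
time_s: 28.38
ee_pos: [0.4347, -0.2627, 0.1199]
eef_rot: [-3.142, 0.0, 0.304]
force: [0.3, -0.4, -1.9]
grip_width: 0.0355
grip_force: 40.0
```

```bash
python3 -m pendant '[[[0,0,2],0],[[0,0,3],0],[[0,0,2.5],0],[[0,0,1.5],0],[[0.55,1.75,0],0],[[1.1,3.5,0],-0.015],[[1.1,3.5,0],-0.015],[[1.1,3.5,0],-0.015],[[1.1,3.5,0],-0.015],[[1.1,3.5,0],-0.015],[[1.1,3.5,0],-0.015],[[1.1,3.5,0],-0.015],[[1.1,3.5,0],-0.015],[[1.1,3.5,0],-0.015],[[1.1,3.5,0],-0.015],[[1.1,3.5,0],-0.015],[[1.1,3.5,0],-0.015],[[1.1,3.5,0],-0.015],[[0.55,1.65,0],-0.004],[[0,0,0],0]]' && python3 -m pendant '[[[0,0,-2.5],0],[[0,0,-3],0],[[0,0,-2],0],[[0,0,-1],0],[[0,0,0],0],[[0,0,0],0]]';  python3 - <<'E'
from station import ctrl;import cv2
from geo import *
k=lambda X,Y:(160+(X-400)/5-.5,140+Y/5-.5)
t=[onz("top",k(*q),.004) for q in[(500,72),(643,57),(663,297),(520,318)]]
print([np.arctan2(*(t[i]-t[j])[1::-1]).round(4) for i,j in((0,3),(1,2))],[np.arctan2(*(t[i]-t[j])[1::-1]).round(4)-np.pi/2 for i,j in((0,1),(3,2))])
a=ctrl.camera("scene")["color"];f=lambda c,w,h:cv2.resize(c[:,:,::-1],(w,h),interpolation=cv2.INTER_CUBIC)
cv2.imwrite("pics/s4.png",np.hstack([f(a[180:280,340:440],500,500),f(a[190:290,255:355],300,300).repeat(1,0) if 0 else cv2.copyMakeBorder(f(a[190:290,255:355],300,300),0,200,0,0,cv2.BORDER_CONSTANT)]))
o=ctrl.get_obs();print(o["ee_pos"],o["eef_rot"])
p=o["ee_pos"]+[0,0,.019-.061];q=proj("scene",p)[0];print("foot px in crop",(q-(340,180)+.5)*5,"mouth px",(proj("scene",[.5885,.2265,.05])[0]-(340,180)+.5)*5)
E
```

```text
time_s: 30.05
ee_pos: [0.5899, 0.2301, 0.209]
eef_rot: [-3.141, 0.001, 0.109]
force: [0.1, -0.6, -2.2]
grip_width: 0.0355
grip_force: 40.0
time_s: 30.55
ee_pos: [0.5901, 0.2264, 0.1257]
eef_rot: [-3.142, -0.001, 0.105]
force: [-0.2, 1.0, -1.4]
grip_width: 0.036
grip_force: 40.0
[np.float64(0.1301), np.float64(0.119)] [np.float64(0.11020367320510349), np.float64(0.15260367320510348)]
[0.59043192 0.22655006 0.12643872] [-3.14121776e+00 -1.97572218e-03  1.05527957e-01]
foot px in crop [250.26619263 194.63241772] mouth px [235.36040402 241.52139102]
```

View pics/s4.png

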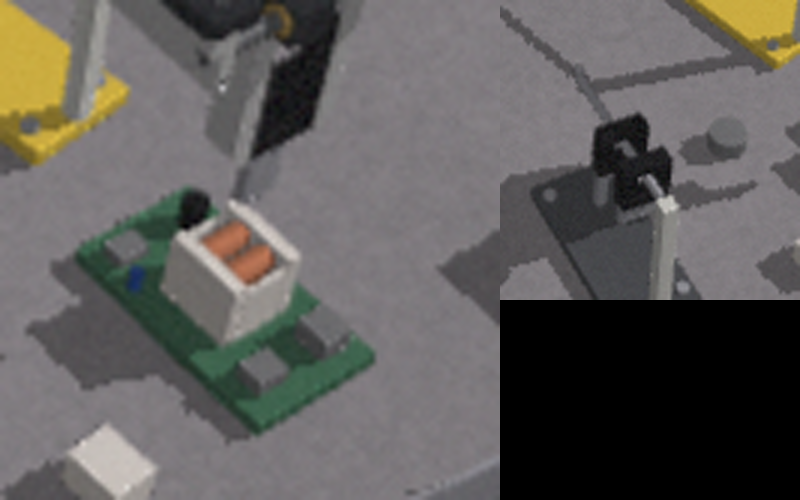

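Both links hang on the spare rod (right crop 620,145 and 643,180). The straight blade hovers just beyond the mouth and lines up with its predicted pixel. Next I centre it, go down to the mouth, and press with a force check between short moves.

```bash
cat >chk.py <<'E'
import sys
from station import ctrl
f=ctrl.get_obs()["force"][2];sys.exit(f>float(sys.argv[1]))
E
python3 -m pendant '[[[-0.15,0,0],0.018],[[0,0,-1],0],[[0,0,-1],0],[[0,0,-0.6],0],[[0,0,-0.3],0],[[0,0,-0.2],0],[[0,0,0],0],[[0,0,0],0]]' && python3 chk.py 6 && python3 -m pendant '[[[0,0,-0.08],0],[[0,0,-0.08],0],[[0,0,-0.08],0]]' && python3 chk.py 6 && python3 -m pendant '[[[0,0,-0.08],0],[[0,0,-0.08],0],[[0,0,-0.08],0]]'  && python3 chk.py 9 && python3 -m pendant '[[[0,0,-0.08],0],[[0,0,-0.08],0]]'
```

```text
time_s: 31.27
ee_pos: [0.5884, 0.2267, 0.094]
eef_rot: [-3.142, -0.0, 0.124]
force: [0.6, 0.1, -1.3]
grip_width: 0.0356
grip_force: 40.0False
```

```bash
sed -i 's/sys.exit(f/sys.exit(int(f/; s/\[1\]))$/[1])))/' chk.py; python3 chk.py 6 && python3 -m pendant '[[[0,0,-0.08],0],[[0,0,-0.08],0],[[0,0,-0.08],0]]' && python3 chk.py 6 && python3 -m pendant '[[[0,0,-0.08],0],[[0,0,-0.08],0],[[0,0,-0.08],0]]'  && python3 chk.py 9 && python3 -m pendant '[[[0,0,-0.08],0],[[0,0,-0.08],0]]' && python3 chk.py 9 && python3 -m pendant '[[[0,0,-0.08],0],[[0,0,-0.08],0]]' | grep -E "pos|force"
```

```text
time_s: 31.52
ee_pos: [0.5884, 0.2267, 0.0916]
eef_rot: [-3.142, -0.0, 0.124]
force: [-0.4, 0.1, -2.9]
grip_width: 0.0356
grip_force: 40.0
time_s: 31.77
ee_pos: [0.5883, 0.2267, 0.089]
eef_rot: [-3.142, 0.0, 0.124]
force: [0.4, -0.7, -1.7]
grip_width: 0.0356
grip_force: 40.0
time_s: 31.93
ee_pos: [0.5883, 0.2267, 0.0874]
eef_rot: [-3.142, -0.0, 0.124]
force: [1.1, 0.6, -1.0]
grip_width: 0.0355
grip_force: 40.0
ee_pos: [0.5883, 0.2267, 0.0858]
force: [-0.3, 0.1, -1.1]
grip_force: 40.0
```

```bash
g='pos|^force'; python3 -m pendant '[[[0,0,-0.06],0],[[0,0,-0.06],0]]' |grep -E $g && python3 chk.py 9 && python3 -m pendant '[[[0,0,-0.06],0],[[0,0,-0.06],0]]' |grep -E $g && python3 chk.py 9 && python3 -m pendant '[[[0,0,-0.06],0],[[0,0,-0.06],0]]' |grep -E $g && python3 chk.py 9 && python3 -m pendant '[[[0,0,-0.06],0],[[0,0,-0.06],0]]' |grep -E $g && python3 chk.py 9 && python3 -m pendant '[[[0,0,-0.06],0],[[0,0,-0.06],0]]' |grep -E $g
```

```text
ee_pos: [0.5883, 0.2267, 0.0846]
force: [-0.5, -0.1, -1.4]
ee_pos: [0.5883, 0.2267, 0.0836]
force: [-1.6, -1.1, 3.6]
ee_pos: [0.5885, 0.2268, 0.0827]
force: [-1.7, -0.7, 5.2]
ee_pos: [0.5887, 0.2268, 0.0819]
force: [-1.0, -0.3, 7.2]
ee_pos: [0.5889, 0.2269, 0.081]
force: [-1.7, -0.4, 7.5]
```

```bash
g='pos|^force'; python3 -m pendant '[[[0,0,-0.06],0],[[0,0,-0.06],0]]' |grep -E $g && python3 chk.py 11 && python3 -m pendant '[[[0,0,-0.06],0],[[0,0,-0.06],0]]' |grep -E $g && python3 chk.py 11 && python3 -m pendant '[[[0,0,-0.06],0],[[0,0,-0.06],0]]' |grep -E $g && python3 chk.py 11 && python3 -m pendant '[[[0,0,-0.06],0],[[0,0,-0.06],0]]' |grep -E $g
```

```text
ee_pos: [0.5888, 0.2269, 0.0795]
force: [-0.9, -0.8, 5.2]
ee_pos: [0.5885, 0.2268, 0.0778]
force: [-0.5, -0.3, 4.0]
ee_pos: [0.5884, 0.2267, 0.0763]
force: [-0.5, 1.0, 3.2]
ee_pos: [0.5883, 0.2267, 0.075]
force: [0.1, 0.0, 3.6]
```

```bash
g='pos|^force'; c="python3 chk.py 7"; python3 -m pendant '[[[0,0,-0.05],0],[[0,0,-0.05],0]]' |grep -E $g && $c && python3 -m pendant '[[[0,0,-0.05],0],[[0,0,-0.05],0]]' |grep -E $g && $c && python3 -m pendant '[[[0,0,-0.05],0],[[0,0,-0.05],0]]' |grep -E $g && $c && python3 -m pendant '[[[0,0,-0.05],0],[[0,0,-0.05],0]]' |grep -E $g && $c && python3 -m pendant '[[[0,0,-0.05],0],[[0,0,-0.05],0]]' |grep -E $g && $c && python3 -m pendant '[[[0,0,-0.05],0],[[0,0,-0.05],0]]' |grep -E $g && $c && python3 -m pendant '[[[0,0,-0.05],0],[[0,0,-0.05],0]]' |grep -E $g && $c && python3 -m pendant '[[[0,0,-0.05],0],[[0,0,-0.05],0]]' |grep -E $g && $c && python3 -m pendant '[[[0,0,-0.05],0],[[0,0,-0.05],0]]' |grep -E $g && $c && python3 -m pendant '[[[0,0,-0.05],0],[[0,0,-0.05],0]]' |grep -E $g
```

```text
ee_pos: [0.5883, 0.2267, 0.074]
force: [-0.9, 0.2, 3.2]
ee_pos: [0.5883, 0.2266, 0.073]
force: [-0.2, 0.5, 3.1]
ee_pos: [0.5883, 0.2266, 0.072]
force: [-0.5, -0.9, 3.5]
ee_pos: [0.5883, 0.2266, 0.071]
force: [-0.7, 0.0, 3.6]
ee_pos: [0.5883, 0.2266, 0.07]
force: [-0.2, -0.2, 4.4]
ee_pos: [0.5882, 0.2267, 0.069]
force: [-0.1, -0.4, 3.6]
ee_pos: [0.5883, 0.2266, 0.068]
force: [-0.1, 0.2, 3.0]
ee_pos: [0.5883, 0.2267, 0.067]
force: [0.5, -0.9, 4.1]
ee_pos: [0.5882, 0.2267, 0.066]
force: [-0.5, -0.6, 4.1]
ee_pos: [0.5883, 0.2267, 0.065]
force: [-0.7, 0.8, 4.1]
```

```bash
g='pos|^force'; c="python3 chk.py 7"; python3 -m pendant '[[[0,0,-0.05],0],[[0,0,-0.05],0]]' |grep -E $g && $c && python3 -m pendant '[[[0,0,-0.05],0],[[0,0,-0.05],0]]' |grep -E $g && $c && python3 -m pendant '[[[0,0,-0.05],0],[[0,0,-0.05],0]]' |grep -E $g && $c && python3 -m pendant '[[[0,0,-0.05],0],[[0,0,-0.05],0]]' |grep -E $g && $c && python3 -m pendant '[[[0,0,-0.05],0],[[0,0,-0.05],0]]' |grep -E $g && $c && python3 -m pendant '[[[0,0,-0.05],0],[[0,0,-0.05],0]]' |grep -E $g && $c && python3 -m pendant '[[[0,0,-0.05],0],[[0,0,-0.05],0]]' |grep -E $g && $c && python3 -m pendant '[[[0,0,-0.05],0],[[0,0,-0.05],0]]' |grep -E $g && $c && python3 -m pendant '[[[0,0,-0.05],0],[[0,0,-0.05],0]]' |grep -E $g && $c && python3 -m pendant '[[[0,0,-0.05],0],[[0,0,-0.05],0]]' |grep -E $g
```

```text
ee_pos: [0.5883, 0.2267, 0.064]
force: [-0.3, -0.6, 3.6]
ee_pos: [0.5883, 0.2267, 0.063]
force: [-0.2, 0.0, 4.4]
ee_pos: [0.5883, 0.2267, 0.062]
force: [0.3, 0.0, 3.8]
ee_pos: [0.5883, 0.2267, 0.061]
force: [-0.2, 0.2, 4.7]
ee_pos: [0.5884, 0.2267, 0.0604]
force: [-2.6, -0.9, 11.0]
```

```bash
python3 -m pendant '[[[0,0,0],0],[[0,0,0],0],[[0,0,0],0]]'|grep -E 'time|pos|^force' ; python3 -m pendant '[[[0,0,-0.02],0],[[0,0,0],0]]'|grep -E 'time|pos|^force'
```

```text
time_s: 36.35
ee_pos: [0.5884, 0.2267, 0.0604]
force: [-1.3, -0.2, 7.0]
time_s: 36.52
ee_pos: [0.5884, 0.2267, 0.0604]
force: [-2.4, 0.3, 8.2]
```

```bash
python3 -m pendant '[[[0,0,0.03],0],[[0,0,0],0]]'|grep -E '^force'; python3 -m pendant '[[[0,0,0],0],[[0,0,0],0],[[0,0,0],0],[[0,0,0],0],[[0,0,0],0]]' 1 25 && python3 -m pendant '[[[0,0,1],0],[[0,0,2],0],[[0,0,2.5],0],[[0,0,3],0],[[0,0,3],0],[[0,0,2],0],[[-2,0,0],0],[[-3,0,0],0],[[-3,0,0],0],[[-2,0,0],0],[[0,0,0],0],[[0,0,0],0],[[0,0,0],0]]'; python3 - <<'E'
from station import ctrl;import cv2
from geo import *
a=ctrl.camera("scene")["color"];b=ctrl.camera("top")["color"]
f=lambda c:cv2.resize(c[:,:,::-1],(400,300),interpolation=cv2.INTER_CUBIC)
cv2.imwrite("pics/s5.png",np.vstack([np.hstack([f(a[190:265,345:445]),f(a[195:270,265:365])]),np.hstack([f(a),f(b)])]))
E
```

```text
force: [-1.2, -0.5, 5.6]
time_s: 37.1
ee_pos: [0.5881, 0.2266, 0.0599]
eef_rot: [3.142, 0.0, 0.124]
force: [-0.1, -0.4, 0.2]
grip_width: 0.0656
grip_force: 0.0
time_s: 38.18
ee_pos: [0.4889, 0.2267, 0.1958]
eef_rot: [-3.141, -0.001, 0.124]
force: [-0.6, -0.2, -1.2]
grip_width: 0.0939
grip_force: 0.0
```

View pics/s5.png

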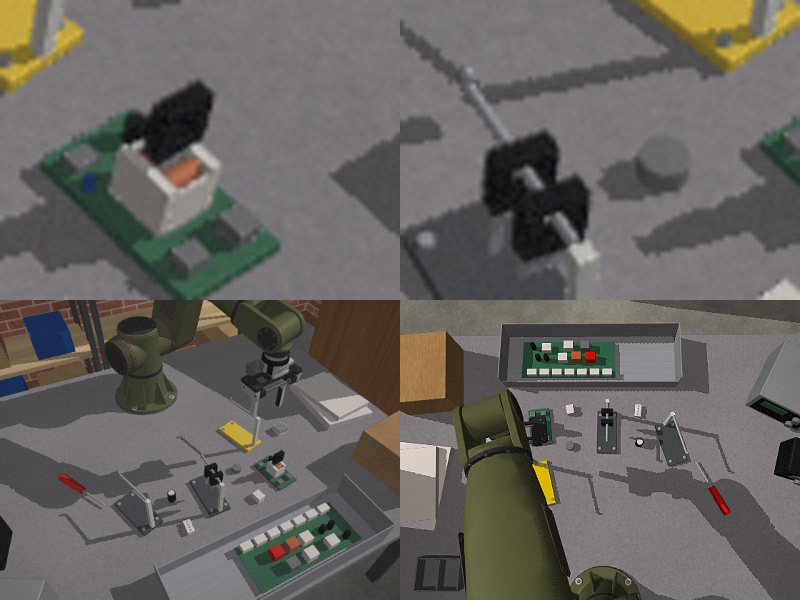

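The straight link stands upright in the socket (crop 180,120), both other links hang on the spare rod (520,175 and 550,215), and the arm is clear.

```bash
python3 -c "
from station import ctrl
print(ctrl.hand_in())"
```

```text
the job is handed in; nothing more can be done
None
```

The job is handed in (no verdict came back): the fork and stub links hang on the spare hook, and the straight link is pressed home in the socket, where resistance rose sharply about 32 mm below the mouth and it sank no further.

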